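# Stow the level in the rotary caddy and present the red-capped jar

### The arm

A 6-joint arm with a two-finger parallel gripper is mounted at the origin on the work surface. World frame = base frame: x ahead of the robot, y to its left, z up, the work surface at z = 0. Lengths are in m, angles in rad, forces in N, time in s.
With the tool pointing down it reaches from about 0.35 to 0.975 m from the base axis. Payload 4.9 kg.
Tool frame: the origin (TCP) lies between the finger pads, 19 mm behind the fingertips; this is the grasp point; z points along the fingers, y is the line along which they close (so a half turn about z gives the same grasp; the last joint's range is limited). The gripper opens to 85 mm and grips with 20 to 120 N. Pads are 22 mm wide; open, the fingers measure 114 mm over their backs; the gripper's body (76 mm by 85 mm) begins 54 mm behind the grasp point. The pads swing forward as they close: fully open they stand 13 mm farther back than shut.
Start: joints at [-1.464, 0.053, 1.613, -0, 1.476, -0.119], TCP at [0.14, -0.609, 0.25] pointing down, gripper open.
Joint ranges: [-3.01, 3.01], [-1.01, 2.22], [0.06, 2.58], [-1.02, 4.17], [0.09, 2.62], [-3.14, 3.14]. Speed limits (rad/s): [2.57, 2.57, 3.14, 3.14, 3.14, 3.14].

### API

Orientations are given as a unit quaternion [w, x, y, z].
In Python, from plant import * gives the robot as it stands.
- The arm moves only by the tool jog_arm, never from a script. Its argument "moves" is a list that holds one entry, the list of rows, each a list of 7 numbers: the finger opening in cm, from 0 to 8.54, then the shift along the tool's x, y, z in cm, then the turn, a rotation vector about the tool's x, y, z in rad. A call has 1 to 20 rows; each row shifts and turns the commanded pose from where the row before left it, along the tool's axes as they then stand; what a row does not reach is not made up. A row lasts 1/12 s, in which the tool goes at most 41.7 mm and 7.16 degrees, less where a joint would pass 70% of its speed; a pose out of reach is approached as far as the arm can. A call is refused whole if a number of a shift passes 4.17 or a number of a turn 0.125, either way. A call with a gripper value outside its range is refused whole. The fingers move at their own pace and stop on an object; the grip force is fixed at half the most. Time passes only in rows, so rows that do not move let the fingers close. It gives the time, the measured TCP pose, the force, the opening and the grip force at its end, in the units of the state.
- state(): the state, without advancing time (a new reading comes with each control period).
- grab_frame(name): name is "side" or "top"; returns a dict with "color" (400x640x3 uint8, blue, green, red), "depth" (400x640 float32, m along the optical axis (not along the pixel's ray), 0 where there is no reading), "fx", "fy", "cx", "cy" (pixels), "R" (3x3) and "t" (3): a world point X has camera coordinates R X + t. Camera axes: x right, y down, z forward; pixel columns grow to the right and rows downward; lengths in m; the calibration is good to about 2 mm. A picture is of the moment at which its call begins.
- job_done(): hands the job in; it is judged then, once.
Trained networks look in a picture, given as the dict that the camera call returned (one of the last four; its "shot" number tells which), for a name from the list of things; names that differ only in an ending like _2 or _b are one class to them, and where a whole thing is asked for, a point or a joint stands for the part that bears it (a point fixed in the world has none). Each returns a list of dicts, best first, with "p" (0 to 1); they miss things now and then, are a little off and sometimes report something else, mostly with a low value. They report only what shows in the picture. A call takes as long as a camera call.
- recognise(name, picture): "rect" ([centre column, centre row, width, height] in pixels, round what is visible of it).
- regions_of(name, picture): "pixels" (400x640 bool, what is visible of it) and "rect" ([centre column, centre row, width, height] in pixels, round what is visible of it).
The state is a dict: "time": time; "joint_pos": joint angles; "joint_vel": joint speeds; "joint_efforts": joint torques, N m; "tool_pos": TCP position; "tool_rot": TCP orientation; "contact_force": force on the tool from outside, world axes, zero at the start; "ft_torque": the same for the moment, N m; "gripper_width": opening from 0.0 (shut) to 1.0 (fully open); "grasp_force": force on a finger pad.
Only numpy, scipy, OpenCV 4.12 (cv2) and the standard library are available. Lean on these libraries where they do the work, as an engineer would, in place of code of your own. Each camera call takes 0.05 s, during which the arm holds its last target. There are 200 camera calls.

### The job

Put the yellow level away in the rotary caddy: slide it, long edge down, fully into the blue slotted rack, roughly centred along it, and let go of it while the red-capped jar is still turned well away from the front. Then take hold of the jar's red cap and turn the caddy until that jar is in line with the red pointer on the base, so I can take screws from it. Finish while still gripping the red cap so that the turntable stays still, and leave the hammer, case, hex keys and dowels where they are.

Things in the scene. Friction and masses are not known exactly. Their poses are not given: they have to be found in the camera images.
- level: yellow plastic spirit level with green vials, 180 long (its x) x 20 thick (its y) x 50 high (its z), about 140 g, loose, standing upright on a long edge on the white step stool (stool top at z = 100 mm); origin at the centre of its underside, z up. Either end may lead; x and -x are equivalent.
- slot (a point): centre of the groove floor in the blue rack fixed on the turntable, 60 mm from its axis, straight across from the red jar. Rack 52 wide x 120 long x 40 high; groove 24 wide, 22 deep, open at top and both ends, along this point's y; x points outwards, z up. The seated level has its origin here (centred along y), its x along the groove either way round, and stands 28 mm above the rack.
- caddy: fixed grey base of the caddy on the stool, origin on the vertical axis of the turntable at the stool top (z = 100 mm); its -x axis is the front. On it turns a wooden disc of 110 radius whose upper face is 30 mm above the stool. The jars on it reach 103 mm above the stool, the rack 70 mm, the seated level 98 mm.
- pointer (a point): red arrow on the base's front tongue, 130 mm from the turntable's axis along the base's -x, 15 mm above the stool, pointing outwards.
- carousel (a joint): turn of the wooden turntable on its base, rad, growing counter-clockwise seen from above; 0 = the red-capped jar exactly in line with the red pointer (front). Starts between 0.6 and 1.7. It turns stiffly (friction about 0.08 N m), has no detents, stays where it is left, and has stops at -2.8 and 2.8.
- red_jar: clear screw jar with red cap, 38 diameter, 73 high with cap, glued to the turntable (does not lift or spin on its own), centre 85 mm from its axis; origin at the centre of its underside, 30 mm above the stool; -x points outwards from the axis. Two like jars, white- and grey-capped, stand on the same circle 1.22 rad to either side.
- red_cap (a point): centre of the top of the red cap, 103 mm above the stool; the cap is 42 diameter and 18 high.
- hammer: hammer with black silicone handle, 290 long, lying along its x at the right edge of the stool, head (85 across) towards +x; leave alone. Origin under its middle.
- case: small closed aluminium case, 90 x 150 x 56 high, at the back right of the stool; leave alone. Origin under its centre.
- hex_ring: steel ring of hex keys, ring 52 across with keys up to 100 mm from its centre, lying flat at the back left of the stool; leave alone. Origin under the ring's centre.
- dowel0: beech dowel, 12 diameter x 200 long (along its y), lying at the stool's front edge; leave alone. Origin under its middle.
- dowel1: second, like beech dowel beside the first; leave alone.

How it is judged:
On the way, in this order (a step that is already met when the one before it is completed fails the run):
1. the level is fully down in the rack's slot and let go, the red-capped jar still turned away from the front (z of level in the frame of slot between -0.004 and 0.004 m and x of level in the frame of slot between -0.006 and 0.006 m and y of level in the frame of slot between -0.03 and 0.03 m and angle between the x axis of level and the y axis of slot, either way round below 0.06 rad and angle between level's own z axis and vertical below 0.1 rad and contact force between the fingers and level below 0.5 N and value of joint carousel above 0.35 rad), for 0.2 s.
2. the red-capped jar is in line with the pointer, gripped by its cap, the turntable still (value of joint carousel between -0.1 and 0.1 rad and contact force between the fingers and red_jar above 2 N and distance between the grasp point and red_cap below 0.045 m and contact force between the fingers and level below 0.5 N and velocity of joint carousel between -0.05 and 0.05 rad/s), for 0.2 s.
At the end, for the whole second after the job is handed in: Level seated untouched in the slot (within 4 mm of the floor, 6 mm across, 30 mm along, upright within 0.1 rad, parallel within 0.06 rad); red jar within 0.1 rad of the pointer; turntable still (below 0.05 rad/s); fingers gripping the red cap (over 2 N, TCP within 45 mm of its top) (all of step 2 and z of level in the frame of slot between -0.004 and 0.004 m and x of level in the frame of slot between -0.006 and 0.006 m and y of level in the frame of slot between -0.03 and 0.03 m and angle between the x axis of level and the y axis of slot, either way round below 0.06 rad and angle between level's own z axis and vertical below 0.1 rad); the arm keeps its last pose, push and grip.
It fails at once if the hammer is moved by more than 15 mm (distance of hammer from where it was at the start of the episode above 0.015 m).
It fails at once if the aluminium case is moved by more than 15 mm (distance of case from where it was at the start of the episode above 0.015 m).
It fails at once if the hex key ring is moved by more than 15 mm (distance of hex_ring from where it was at the start of the episode above 0.015 m).
It fails at once if a dowel is moved by more than 15 mm (distance of dowel0 from where it was at the start of the episode above 0.015 m).
It fails at once if a dowel is moved by more than 15 mm (distance of dowel1 from where it was at the start of the episode above 0.015 m).
It also fails if it takes over 56 s, if anything falls off the work surface, if the arm or the gripper's body presses on something with over 40 N, if the wrist force passes 120 N, or if a joint passes its speed limit or range.

## Working session

There is one attempt and no reset: what is moved stays moved. The work goes in short steps, Python scripts to look and compute and a tool call to move; the robot and the scene stay as the last step left them, time stands still between calls to the robot, and variables do not carry over. Pictures are saved under pics/ and viewed, at most 10 in all, crops included, and the job is handed in when it is done.

Besides the shell and the picture viewer there is one more tool, called after "Emit:" as name(argument=value, ...) on one line, values as JSON. jog_arm: Moves the arm, as the interface text tells. Its arguments: {"type":"object","properties":{"moves":{"type":"array"}},"required":["moves"]}

```bash
mkdir -p pics && ls
cat > h.py <<'E'
from plant import *
import numpy as np, cv2
def cloud(f,m=None):
    d=f["depth"]; v,u=np.nonzero((d>0)&(m if m is not None else True))
    z=d[v,u]; P=np.c_[(u-f["cx"])/f["fx"]*z,(v-f["cy"])/f["fy"]*z,z]
    return (P-np.array(f["t"]))@np.array(f["R"])
E
python3 - <<'E'
from h import *
s=state();print(s)
out=[]
for n in ("top","side"):
    f=grab_frame(n);cv2.imwrite(f"pics/{n}0.png",f["color"]);
    print(n,f["fx"],f["cx"],f["cy"],"campos",-np.array(f["R"]).T@f["t"])
    for k in ("level","slot","red_cap","red_jar","caddy","pointer","hammer","case","hex_ring"):
        r=regions_of(k,f)
        if r:
            P=cloud(f,r[0]["pixels"])
            if len(P)==0: continue
            print(k,round(r[0]["p"],2),np.round(r[0]["rect"]),len(P),np.round(np.median(P,0),3),np.round(np.percentile(P,2,0),3),np.round(np.percentile(P,98,0),3))
            np.save(f"{n}_{k}.npy",P)
E
```

```text
pics
{'time': 0.0, 'joint_pos': array([-1.46397858e+00,  5.33244755e-02,  1.61429062e+00, -1.32048859e-05,
        1.47599429e+00, -1.19000574e-01]), 'joint_vel': array([ 0.00178813, -0.000558  ,  0.00089078,  0.00056559, -0.00014395,
        0.00031652]), 'joint_efforts': array([-1.91667550e-04, -3.93677688e+01, -3.70178676e+01, -1.09182542e-04,
        6.97753625e-03,  1.12798892e-05]), 'tool_pos': array([ 0.13987411, -0.60854924,  0.24878507]), 'tool_rot': array([-1.00838838e-03,  9.93631954e-01,  1.12669978e-01, -4.29695258e-07]), 'contact_force': array([0.11973578, 0.4583361 , 0.22584438]), 'ft_torque': array([-0.03854383, -0.00541962,  0.02141442]), 'grasp_force': 0.0, 'gripper_width': 1.0011107693651207}
top 395.66128359162843 321.8675000412631 196.7511734433603 campos [ 0.48186346 -0.03142285  1.21227778]
level 0.91 [353. 212.  20.  63.] 565 [ 0.501 -0.135  0.149] [ 0.421 -0.16   0.114] [ 0.587 -0.111  0.153]
slot 0.66 [248. 186.  83.  79.] 5044 [0.57  0.148 0.131] [0.474 0.051 0.125] [0.669 0.245 0.204]
red_cap 0.81 [269. 208.  19.  17.] 224 [0.514 0.085 0.202] [0.496 0.067 
[... 857 characters left out ...]
47.  23.  35.] 664 [0.508 0.098 0.179] [ 0.493 -0.005  0.097] [0.546 0.107 0.202]
red_jar 0.57 [308. 245.  21.  39.] 562 [0.508 0.1   0.185] [0.494 0.073 0.136] [0.53  0.107 0.202]
caddy 0.97 [279. 265. 117. 103.] 7386 [0.558 0.172 0.129] [0.444 0.061 0.106] [0.66  0.253 0.201]
pointer 0.23 [275. 195.  61.  52.] 2026 [ 0.701 -0.089  0.151] [ 0.665 -0.243  0.096] [ 0.76  -0.037  0.155]
hammer 0.74 [362. 173. 103.  32.] 809 [ 0.519 -0.323  0.117] [ 0.396 -0.358  0.102] [ 0.682 -0.285  0.125]
case 0.78 [274. 194.  60.  49.] 1877 [ 0.7   -0.087  0.151] [ 0.665 -0.183  0.104] [ 0.754 -0.037  0.155]
hex_ring 0.78 [156. 312.  40.  28.] 157 [0.737 0.333 0.103] [0.71  0.283 0.097] [0.76  0.358 0.106]
```

Run:
```python
from h import *
a=cv2.imread("pics/top0.png")[90:310,150:470]
b=cv2.imread("pics/side0.png")[110:370,130:450]
c=np.vstack([cv2.resize(x,None,fx=s,fy=s,interpolation=3) for x,s in((a,2.4),)])
cv2.imwrite("pics/t1.png",c)
cv2.imwrite("pics/s1.png",cv2.resize(b,None,fx=2.3,fy=2.3,interpolation=3))
# level
for n in("top","side"):
    P=np.load(f"{n}_level.npy");P=P[P[:,2]>.142]
    r=cv2.minAreaRect(P[:,:2].astype(np.float32)*1000);print(n,"level",r,np.median(P[:,2]))
    f=grab_frame(n);C=cloud(f);col=f["color"][f["depth"]>0].astype(int)
    near=(np.hypot(C[:,0]-.57,C[:,1]-.15)<.14)
    # disc
    D=C[near&(abs(C[:,2]-.130)<.004)]; 
    r=cv2.minEnclosingCircle(D[np.hypot(D[:,0]-.57,D[:,1]-.15)<.125][:,:2].astype(np.float32)*1000);print("disc",r,np.median(D[:,2]))
    m=near&(col[:,0]>col[:,2]+40)
    B=C[m];print("blue",len(B),np.percentile(B[:,2],[2,50,98]))
    T=B[B[:,2]>.162];print("rack top",cv2.minAreaRect(T[:,:2].astype(np.float32)*1000),T.mean(0),np.median(T[:,2]))
    m=near&(col[:,2]>col[:,0]+60)&(col[:,2]>col[:,1]+60)
    R=C[m];K=R[R[:,2]>.195];print("cap",K.mean(0),cv2.minEnclosingCircle(K[:,:2].astype(np.float32)*1000))
    Q=R[R[:,2]<.125];print("ptr",len(Q),Q.mean(0) if len(Q) else 0)
    J=C[near&(C[:,2]>.195)];_,l,ce=cv2.kmeans(J[:,:2].astype(np.float32),3,None,(3,50,1e-5),5,0);print("caps",ce)
```

```text
top level ((504.0096740722656, -136.52162170410156), (178.4793701171875, 20.56085968017578), 13.19349479675293) 0.14961517647723188
disc ((571.6047973632812, 149.1334686279297), 109.607421875) 0.12944285868530542
blue 823 [0.13936346 0.16662781 0.17242228]
rack top ((611.4956665039062, 192.0457763671875), (50.557044982910156, 117.85932922363281), 47.51566696166992) [0.61048153 0.1910033  0.16883517] 0.16904033341756375
cap [0.51390064 0.08560417 0.202193  ] ((513.7219848632812, 86.29332733154297), 20.453222274780273)
ptr 37 [0.43894016 0.15098632 0.11471593]
caps [[0.4931432  0.18076569]
 [0.6101384  0.07355155]
 [0.5143037  0.08579353]]
side level ((503.1773681640625, -135.67605590820312), (179.4488983154297, 25.010278701782227), 12.903982162475586) 0.14683056123771226
disc ((570.98828125, 149.70513916015625), 110.67610168457031) 0.1278770826393866
blue 582 [0.14445017 0.16740661 0.16991195]
rack top ((611.3956298828125, 194.73843383789062), (49.57523727416992, 117.68428802490234), 47.702552795410156) [0.60905279 0.19861045 0.16779649] 0.16785070257147758
cap [0.51233233 0.0900968  0.20011535] ((513.0958862304688, 88.73252868652344), 21.195026397705078)
ptr 38 [0.4399131  0.15075218 0.11312058]
caps [[0.6082345  0.07668568]
 [0.51205075 0.0894329 ]
 [0.4911784  0.18397526]]
```

View pics/t1.png

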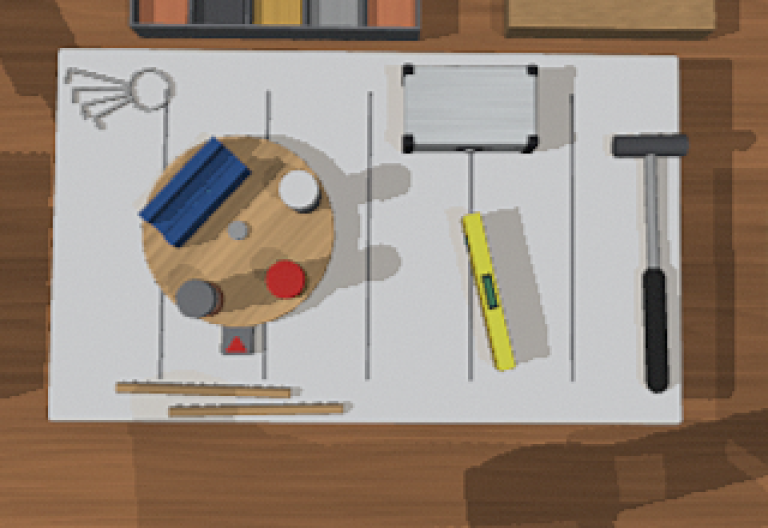

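View pics/s1.png

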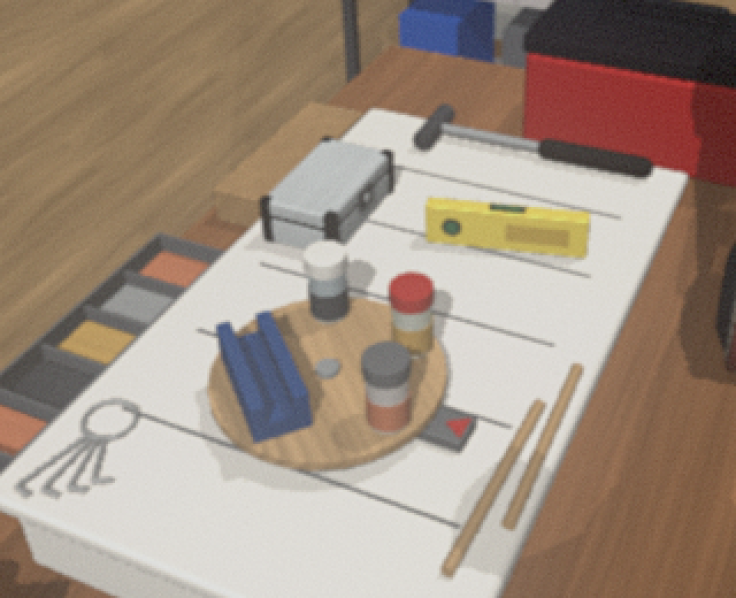

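The top view shows the level at crop (490,290), the rack at (195,190), the red cap at (287,278) and the pointer at (237,345). The side view agrees. The turntable axis is about (0.571, 0.1495) and the carousel about 0.83 rad.

Emit:
jog_arm(moves=[[[7,2.3,-1.9,0,0,0,0],[7,2.3,-1.9,0,0,0,0],[7,2.3,-1.9,0,0,0,0],[7,2.3,-1.9,0,0,0,0],[7,2.3,-1.9,0,0,0,0],[7,2.3,-1.9,0,0,0,0],[7,2.3,-1.9,0,0,0,0],[7,2.3,-1.9,0,0,0,0],[7,2.3,-1.9,0,0,0,0],[7,2.3,-1.9,0,0,0,0],[7,2.3,-1.9,0,0,0,0],[7,2.3,-1.9,0,0,0,0],[7,2.3,-1.9,0,0,0,0],[7,2.3,-1.9,0,0,0,0],[7,2.3,-1.9,0,0,0,0],[7,2.3,-1.9,0,0,0,0],[7,2.3,-1.9,0,0,0,0],[7,2.3,-1.9,0,0,0,0],[7,2.3,-1.9,0,0,0,0],[7,2.3,-1.9,0,0,0,0]]])

```text
time: 2.77
tool_pos: [0.5039, -0.1344, 0.2502]
tool_rot: [0.0, 0.994, 0.113, 0.0]
contact_force: [0.1, -0.8, -0.5]
gripper_width: 0.816
grasp_force: 0.0
```

```bash
cat >> h.py <<'E'
from scipy.spatial.transform import Rotation as Ro
def go(x,y,z,yaw=None):
    s=state();p=s["tool_pos"];R=Ro.from_quat(np.roll(s["tool_rot"],-1)).as_matrix()
    psi=np.arctan2(R[1,0],R[0,0])
    print("t",round(s["time"],2),"pos",np.round(p,4),"yaw",np.degrees(psi).round(2),"tilt",np.round(R[:2,2],4),"F",np.round(s["contact_force"],1),"w",round(s["gripper_width"]*8.54,2),"g",round(s["grasp_force"],1))
    print("shift cm",np.round(100*R.T@(np.array([x,y,z])-p),2), "" if yaw is None else "tool rz %.3f"%-((np.radians(yaw)-psi+np.pi)%(2*np.pi)-np.pi))
E
python3 -c "
from h import *
go(.504,-.136,.148,13.2)"
```

```text
t 2.77 pos [ 0.5039 -0.1344  0.2502] yaw 12.95 tilt [ 0.0005 -0.0002] F [ 0.1 -0.8 -0.5] w 6.97 g 0.0
shift cm [-0.03  0.16 10.22] tool rz -0.004
```

Emit:
jog_arm(moves=[[[7,0,0.16,2.0,0,0,-0.004],[7,0,0,2.0,0,0,0],[7,0,0,2.0,0,0,0],[7,0,0,2.0,0,0,0],[7,0,0,1.5,0,0,0],[7,0,0,0.7,0,0,0],[7,0,0,0,0,0,0],[0,0,0,0,0,0,0],[0,0,0,0,0,0,0],[0,0,0,0,0,0,0],[0,0,0,0,0,0,0],[0,0,0,0,0,0,0],[0,0,0,0,0,0,0],[0,0,0,0,0,0,0],[0,0,0,0,0,0,0]]])

```text
time: 4.02
tool_pos: [0.5044, -0.1377, 0.1495]
tool_rot: [0.001, 0.993, 0.115, 0.001]
contact_force: [-1.3, 0.5, 5.9]
gripper_width: 0.224
grasp_force: 60.7
```

```bash
python3 -c "
from h import *
go(.504,-.136,.148,13.2)"
```

```text
t 4.02 pos [ 0.5044 -0.1377  0.1495] yaw 13.17 tilt [ 0.0022 -0.0009] F [-1.3  0.5  5.9] w 1.92 g 60.7
shift cm [ 0.   -0.17  0.15] tool rz -0.001
```

Emit:
jog_arm(moves=[[[0,0,0,-1.0,0,0,0],[0,0,0,-2.0,0,0,0],[0,0,0,-2.0,0,0,0],[0,0,0,-2.0,0,0,0],[0,0,0,-2,0,0,-0.12],[0,0,0,-2,0,0,-0.12],[0,0,0,-2,0,0,-0.12],[0,0,0,0,0,0,-0.12],[0,0,0,0,0,0,-0.12],[0,0,0,0,0,0,-0.12],[0,0,0,0,0,0,-0.12],[0,0,0,0,0,0,-0.12],[0,0,0,0,0,0,-0.12],[0,0,0,0,0,0,-0.12],[0,0,0,0,0,0,-0.12],[0,0,0,0,0,0,-0.12],[0,0,0,0,0,0,-0.12],[0,0,0,0,0,0,-0.12],[0,0,0,0,0,0,-0.12],[0,0,0,0,0,0,-0.12]]])

```text
time: 5.68
tool_pos: [0.5031, -0.1372, 0.2776]
tool_rot: [-0.001, 0.473, 0.881, -0.0]
contact_force: [0.5, 0.7, -1.5]
gripper_width: 0.218
grasp_force: 59.9
```

```bash
python3 -c "
from h import *
go(.6115,.1937,.28,137.5)"
```

```text
t 5.68 pos [ 0.5031 -0.1372  0.2776] yaw 123.51 tilt [-0.0012  0.0005] F [ 0.5  0.7 -1.5] w 1.86 g 59.9
shift cm [21.6  27.31 -0.23] tool rz -0.244
```

Emit:
jog_arm(moves=[[[0,0.8,1.0,0,0,0,0],[0,1.6,2.0,0,0,0,0],[0,1.6,2.0,0,0,0,0],[0,1.6,2.0,0,0,0,0],[0,1.6,2.0,0,0,0,0],[0,1.6,2.0,0,0,0,0],[0,1.6,2.0,0,0,0,0],[0,1.6,2.0,0,0,0,0],[0,1.6,2.0,0,0,0,0],[0,1.6,2.0,0,0,0,0],[0,1.6,2.0,0,0,0,0],[0,1.6,2.0,0,0,0,0],[0,1.6,2.0,0,0,0,0],[0,1.6,2.0,0,0,0,0],[0,0,0.3,0,0,0,-0.1],[0,0,0,0,0,0,-0.1],[0,0,0,0,0,0,-0.04],[0,0,0,0,0,0,0],[0,0,0,0,0,0,0]]])

```text
time: 7.27
tool_pos: [0.6134, 0.1935, 0.2777]
tool_rot: [-0.0, 0.368, 0.93, -0.0]
contact_force: [0.8, -0.3, -0.4]
gripper_width: 0.222
grasp_force: 59.9
```

```bash
cat > m.py <<'E'
from h import *
import sys
go(.6115,.1937,.229,137.5)
for n in("top","side"):
    f=grab_frame(n);cv2.imwrite(f"pics/{n}_{sys.argv[1]}.png",f["color"]);C=cloud(f);col=f["color"][f["depth"]>0].astype(int)
    near=(np.hypot(C[:,0]-.57,C[:,1]-.15)<.2)&(C[:,2]>.13)
    for k,m in(("yellow",(col[:,2]>col[:,0]+60)&(col[:,1]>col[:,0]+60)),("blue",col[:,0]>col[:,2]+40)):
        T=C[near&m]
        if len(T)<20: continue
        print(n,k,len(T),"zpct",np.percentile(T[:,2],[2,50,98]).round(4),end=" ")
        zt=.162 if k=="blue" else np.percentile(T[:,2],98)-.012
        Q=T[T[:,2]>zt];r=cv2.minAreaRect(Q[:,:2].astype(np.float32)*1000);print(np.round(r[0],1),np.round(r[1],1),round(r[2],2))
E
python3 m.py 2
```

```text
t 7.27 pos [0.6134 0.1935 0.2777] yaw 136.79 tilt [-0.0008  0.0001] F [ 0.8 -0.3 -0.4] w 1.9 g 59.9
shift cm [ 0.15 -0.12  4.87] tool rz -0.012
top yellow 442 zpct [0.2558 0.2771 0.2807] [588.  166.1] [ 94.1 177.1] 46.92
top blue 314 zpct [0.1361 0.1507 0.1723] [609.7 168.4] [14.6 86.1] 48.87
side yellow 624 zpct [0.2321 0.2748 0.2777] [605.3 202.9] [ 19.3 159. ] 46.96
side blue 503 zpct [0.1438 0.1669 0.1711] [553. 211.] [ 81.1 229.7] 88.55
```

```bash
cat > m2.py <<'E'
from h import *
th=np.radians(47.5);n_=np.array([np.cos(th),np.sin(th)]);a_=np.array([-n_[1],n_[0]])
p=state()["tool_pos"]
print("tcp",p.round(4),"n,a rel slot:",((p[:2]-[.6115,.1937])@n_).round(4),((p[:2]-[.6115,.1937])@a_).round(4))
def ana(k,Q,o):
    q=Q[:,:2]-o;N=q@n_;A=q@a_
    print(k,len(Q),"z",np.median(Q[:,2]).round(4),"n",np.percentile(N,[1,5,50,95,99]).round(4),"a",np.percentile(A,[1,50,99]).round(4),"slope deg",np.degrees(np.polyfit(A,N,1)[0]).round(2))
for n in("top","side"):
    f=grab_frame(n);C=cloud(f);col=f["color"][f["depth"]>0].astype(int)
    near=np.hypot(C[:,0]-.59,C[:,1]-.17)<.13
    Y=C[near&(col[:,2]>col[:,0]+60)&(col[:,1]>col[:,0]+60)]
    zt=np.percentile(Y[:,2],95);ana(n+" yel(TCP)",Y[(Y[:,2]>zt-.006)&(abs((Y[:,:2]-p[:2])@n_)<.02)],p[:2])
    B=C[near&(col[:,0]>col[:,2]+40)&(C[:,2]<.18)&(C[:,2]>.163)]
    ana(n+" blue(slot)",B,np.array([.6115,.1937]))
E
python3 m2.py
python3 - <<'E'
import cv2,numpy as np
a=cv2.imread("pics/top_2.png")[120:250,180:320];b=cv2.imread("pics/side_2.png")[170:340,180:370]
b=cv2.resize(b,(400,358),interpolation=3);a=cv2.resize(a,(385,358),interpolation=3);cv2.imwrite("pics/v2.png",np.hstack([a,b]))
E
```

```text
tcp [0.6136 0.1931 0.2778] n,a rel slot: 0.001 -0.0019
top yel(TCP) 390 z 0.2777 n [-0.0098 -0.0085 -0.0003  0.0084  0.01  ] a [-0.0885 -0.0294  0.088 ] slope deg 0.9
top blue(slot) 138 z 0.1691 n [-0.0264 -0.026  -0.0212 -0.0129 -0.0126] a [-0.0585 -0.0276  0.0258] slope deg -3.56
side yel(TCP) 375 z 0.2761 n [-0.008  -0.0071  0.0008  0.0105  0.0114] a [-0.0635  0.0462  0.0905] slope deg 2.8
side blue(slot) 324 z 0.1677 n [-0.0229 -0.0212  0.017   0.0244  0.0251] a [-0.0548  0.024   0.0592] slope deg -12.85
```

View pics/v2.png

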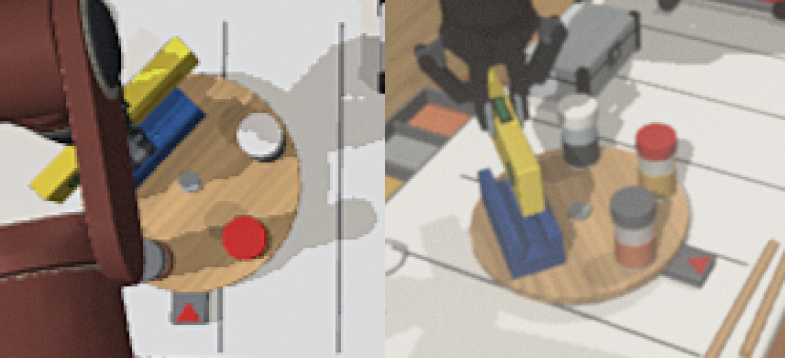

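The level is centred under the gripper (top crop about (115,120)), and the rack lies directly beneath it. I need a lateral correction of about -1.4 mm and 0.7° of yaw before descending.

Emit:
jog_arm(moves=[[[0,0.1,-0.14,0,0,0,-0.012],[0,0.1,0,1.0,0,0,0],[0,0,0,1.5,0,0,0],[0,0,0,1.5,0,0,0],[0,0,0,1.0,0,0,0],[0,0,0,0.2,0,0,0],[0,0,0,0,0,0,0],[0,0,0,0,0,0,0]]])

```text
time: 8.13
tool_pos: [0.6114, 0.1932, 0.2258]
tool_rot: [-0.0, 0.362, 0.932, -0.0]
contact_force: [1.1, 0.3, 0.2]
gripper_width: 0.22
grasp_force: 59.9
```

```bash
python3 -c "
from h import *
go(.6112,.1934,.1975,137.5)"; python3 m2.py
```

```text
t 8.13 pos [0.6114 0.1932 0.2258] yaw 137.61 tilt [-0.0003 -0.0001] F [1.1 0.3 0.2] w 1.88 g 59.9
shift cm [0.03 0.   2.83] tool rz 0.002
tcp [0.6114 0.1932 0.2258] n,a rel slot: -0.0004 -0.0003
top yel(TCP) 341 z 0.2256 n [-0.0094 -0.0087 -0.0005  0.0081  0.0092] a [-0.089  -0.0295  0.088 ] slope deg 0.04
top blue(slot) 107 z 0.1688 n [-0.0262 -0.0259 -0.0198 -0.0131 -0.012 ] a [-0.0585 -0.0342 -0.0099] slope deg -0.87
side yel(TCP) 357 z 0.2246 n [-0.0078 -0.0068  0.0007  0.0103  0.0108] a [-0.0528  0.049   0.0897] slope deg 2.11
side blue(slot) 211 z 0.1678 n [0.0142 0.0146 0.0196 0.0245 0.025 ] a [-0.0539  0.0047  0.059 ] slope deg -0.09
```

Emit:
jog_arm(moves=[[[0,0,0,0.4,0,0,0],[0,0,0,0.4,0,0,0],[0,0,0,0.3,0,0,0],[0,0,0,0,0,0,0]]])

```text
time: 8.57
tool_pos: [0.6109, 0.1931, 0.2139]
tool_rot: [-0.001, 0.362, 0.932, -0.0]
contact_force: [0.4, -0.5, -1.8]
gripper_width: 0.219
grasp_force: 59.9
```

```bash
python3 -c "
from h import *
go(.6112,.1934,.198,137.5)"; python3 m2.py
```

```text
t 8.57 pos [0.6109 0.1931 0.2139] yaw 137.61 tilt [-0.0016 -0.0003] F [ 0.4 -0.5 -1.8] w 1.87 g 59.9
shift cm [-0.    0.04  1.59] tool rz 0.002
tcp [0.6109 0.1931 0.2139] n,a rel slot: -0.0008 0.0
top yel(TCP) 322 z 0.2137 n [-0.0092 -0.0085 -0.0002  0.0082  0.0094] a [-0.0883 -0.0288  0.0866] slope deg 0.12
top blue(slot) 124 z 0.1691 n [-0.0265 -0.026  -0.0189  0.0233  0.0242] a [-0.0584 -0.0342  0.055 ] slope deg 11.38
side yel(TCP) 350 z 0.2124 n [-0.008  -0.0073  0.0004  0.0099  0.0106] a [-0.0518  0.0485  0.09  ] slope deg 2.1
side blue(slot) 192 z 0.1679 n [0.0144 0.0153 0.0203 0.0248 0.0251] a [-0.0542  0.0103  0.0594] slope deg -0.5
```

Emit:
jog_arm(moves=[[[0,0,0,0.4,0,0,0],[0,0,0,0.4,0,0,0],[0,0,0,0.4,0,0,0],[0,0,0,0.2,0,0,0],[0,0,0,0.1,0,0,0],[0,0,0,0.1,0,0,0],[0,0,0,0,0,0,0]]])

```text
time: 9.25
tool_pos: [0.6113, 0.1932, 0.1987]
tool_rot: [-0.0, 0.362, 0.932, -0.0]
contact_force: [0.3, 0.8, -1.1]
gripper_width: 0.218
grasp_force: 59.9
```

```bash
python3 -c "
from h import *
go(.6112,.1934,.198,137.5)"
```

```text
t 9.25 pos [0.6113 0.1932 0.1987] yaw 137.61 tilt [-0.0003 -0.0001] F [ 0.3  0.8 -1.1] w 1.86 g 59.9
shift cm [0.03 0.01 0.07] tool rz 0.002
```

Still no contact force, so about 1 mm remains. I'll press gently until I feel the floor.

Emit:
jog_arm(moves=[[[0,0,0,0.1,0,0,0],[0,0,0,0.05,0,0,0],[0,0,0,0,0,0,0]]])

```text
time: 9.5
tool_pos: [0.6115, 0.1932, 0.1977]
tool_rot: [0.0, 0.362, 0.932, 0.0]
contact_force: [-0.1, -0.6, -0.9]
gripper_width: 0.22
grasp_force: 60.0
```

Emit:
jog_arm(moves=[[[0,0,0,0.1,0,0,0],[0,0,0,0,0,0,0]]])

```text
time: 9.67
tool_pos: [0.6116, 0.1932, 0.1975]
tool_rot: [0.0, 0.362, 0.932, 0.0]
contact_force: [-1.1, -0.1, 3.2]
gripper_width: 0.218
grasp_force: 60.4
```

Floor contact felt. I'll release, wait, then rise.

Emit:
jog_arm(moves=[[[4.5,0,0,0,0,0,0],[4.5,0,0,0,0,0,0],[4.5,0,0,0,0,0,0],[4.5,0,0,0,0,0,0],[4.5,0,0,0,0,0,0],[4.5,0,0,0,0,0,0],[4.5,0,0,0,0,0,0],[6,0,0,-1.0,0,0,0],[6.5,0,0,-2,0,0,0],[6.5,0,0,-2,0,0,0],[6.5,0,0,-2,0,0,0],[6.5,0,0,-1,0,0,0],[6.5,0,0,0,0,0,0]]])

```text
time: 10.75
tool_pos: [0.6129, 0.1935, 0.281]
tool_rot: [0.003, 0.362, 0.932, 0.002]
contact_force: [-0.9, 0.2, 0.6]
gripper_width: 0.76
grasp_force: 0.0
```

```bash
python3 m2.py
python3 - <<'E'
from h import *
for n in("top","side"):
    f=grab_frame(n);C=cloud(f);col=f["color"][f["depth"]>0].astype(int)
    R=C[(np.hypot(C[:,0]-.57,C[:,1]-.15)<.14)&(col[:,2]>col[:,0]+60)&(col[:,2]>col[:,1]+60)&(C[:,2]>.195)]
    print(n,"cap",cv2.minEnclosingCircle(R[:,:2].astype(np.float32)*1000),np.median(R[:,2]))
go(.5135,.0865,.28,137.5)
E
```

```text
tcp [0.6129 0.1935 0.281 ] n,a rel slot: 0.0008 -0.0012
top yel(TCP) 258 z 0.1974 n [-0.0102 -0.0092 -0.0007  0.0075  0.0083] a [-0.0888 -0.0433  0.0881] slope deg 0.38
top blue(slot) 147 z 0.1694 n [-0.0261 -0.0256 -0.0176  0.0222  0.0235] a [-0.0585 -0.0336  0.0284] slope deg -9.66
side yel(TCP) 519 z 0.1957 n [-0.0095 -0.0084  0.0009  0.009   0.0095] a [-0.0848  0.0275  0.0909] slope deg -0.47
side blue(slot) 184 z 0.1677 n [0.0151 0.0155 0.0204 0.0249 0.0254] a [-0.0544  0.0011  0.0579] slope deg 0.44
top cap ((513.835693359375, 86.14668273925781), 20.353010177612305) 0.20269837105864447
side cap ((512.8320922851562, 86.85977172851562), 20.871871948242188) 0.20028682668692982
t 10.95 pos [0.6107 0.193  0.2747] yaw 137.61 tilt [-0.0027 -0.0005] F [-0.8 -0.1 -0.6] w 6.49 g 0.0
shift cm [  0.   -14.42  -0.5 ] tool rz 0.002
```

Emit:
jog_arm(moves=[[[7.5,0,-0.6,0,0,0,0],[7.5,0,-1.2,-0.3,0,0,0],[7.5,0,-1.8,0,0,0,0],[7.5,0,-1.8,0,0,0,0],[7.5,0,-1.8,0,0,0,0],[7.5,0,-1.8,0,0,0,0],[7.5,0,-1.8,0,0,0,0],[7.5,0,-1.8,0,0,0,0],[7.5,0,-1.2,0,0,0,0],[7.5,0,-0.6,0,0,0,0],[7.5,0,0,0,0,0,0],[7.5,0,0,0,0,0,0]]])

```text
time: 11.95
tool_pos: [0.5144, 0.0868, 0.2793]
tool_rot: [-0.0, 0.362, 0.932, 0.0]
contact_force: [0.6, -0.4, 0.0]
gripper_width: 0.878
grasp_force: 0.0
```

```bash
python3 -c "
from h import *
go(.5136,.0868,.194,137.5)"
```

```text
t 11.95 pos [0.5144 0.0868 0.2793] yaw 137.59 tilt [0.0001 0.0004] F [ 0.6 -0.4  0. ] w 7.5 g 0.0
shift cm [ 0.05 -0.06  8.53] tool rz 0.002
```

Emit:
jog_arm(moves=[[[7.5,0.05,-0.05,1.0,0,0,0],[7.5,0,0,2.0,0,0,0],[7.5,0,0,2.0,0,0,0],[7.5,0,0,2.0,0,0,0],[7.5,0,0,1.0,0,0,0],[7.5,0,0,0.5,0,0,0],[7.5,0,0,0,0,0,0],[0,0,0,0,0,0,0],[0,0,0,0,0,0,0],[0,0,0,0,0,0,0],[0,0,0,0,0,0,0],[0,0,0,0,0,0,0],[0,0,0,0,0,0,0],[0,0,0,0,0,0,0],[0,0,0,0,0,0,0]]])

```text
time: 13.2
tool_pos: [0.5136, 0.0855, 0.1968]
tool_rot: [0.001, 0.361, 0.932, -0.002]
contact_force: [-4.7, -4.2, 5.7]
gripper_width: 0.472
grasp_force: 61.7
```

```bash
python3 -c "
from h import *
go(.5136,.0868,.194,137.5)
p=state()['tool_pos'][:2]-[.571,.1495];print(np.hypot(*p),np.degrees(np.arctan2(*p[::-1])))"
```

```text
t 13.2 pos [0.5136 0.0855 0.1968] yaw 137.63 tilt [-0.0003 -0.0037] F [-4.7 -4.2  5.7] w 4.03 g 61.7
shift cm [0.09 0.1  0.28] tool rz 0.002
0.08597595242824994 -131.88438266684167
```

Emit:
jog_arm(moves=[[[0,0.22,0.003,0,0,0,0.026],[0,0.44,0.012,0,0,0,0.052],[0,0.44,0.012,0,0,0,0.052],[0,0.44,0.012,0,0,0,0.052],[0,0.44,0.012,0,0,0,0.052],[0,0.44,0.012,0,0,0,0.052],[0,0.44,0.012,0,0,0,0.052],[0,0.44,0.012,0,0,0,0.052],[0,0,0,0,0,0,0]]])

```text
time: 13.95
tool_pos: [0.4939, 0.1125, 0.1968]
tool_rot: [0.001, 0.536, 0.844, -0.001]
contact_force: [-5.3, -5.0, 6.3]
gripper_width: 0.473
grasp_force: 61.8
```

```bash
python3 -c "
from h import *
go(.486,.1495,.197,90)
p=state()['tool_pos'][:2]-[.571,.1495];print(np.hypot(*p),np.degrees(np.arctan2(*p[::-1])))"
```

```text
t 13.95 pos [0.4939 0.1125 0.1968] yaw 115.15 tilt [-0.0006 -0.003 ] F [-5.3 -5.   6.3] w 4.04 g 61.8
shift cm [ 3.69  0.86 -0.03] tool rz 0.439
0.08556491305585275 -154.36097720251777
```

Emit:
jog_arm(moves=[[[0,0.44,0.012,0,0,0,0.052],[0,0.44,0.012,0,0,0,0.052],[0,0.44,0.012,0,0,0,0.052],[0,0.44,0.012,0,0,0,0.052],[0,0.44,0.012,0,0,0,0.052],[0,0.44,0.012,0,0,0,0.052],[0,0.44,0.012,0,0,0,0.052],[0,0.44,0.012,0,0,0,0.052],[0,0.22,0.003,0,0,0,0.026],[0,0,0,0,0,0,0],[0,0,0,0,0,0,0],[0,0,0,0,0,0,0],[0,0,0,0,0,0,0]]])

```text
time: 15.03
tool_pos: [0.486, 0.1489, 0.1968]
tool_rot: [0.0, 0.708, 0.706, -0.001]
contact_force: [-5.2, -3.2, 6.2]
gripper_width: 0.469
grasp_force: 61.8
```

Run:
```python
from h import *
go(.486,.1495,.197,90)
p=state()['tool_pos'][:2]-[.571,.1495];print(np.hypot(*p),np.degrees(np.arctan2(*p[::-1])))
ims=[]
for n in("top","side"):
    f=grab_frame(n);C=cloud(f);col=f["color"][f["depth"]>0].astype(int);ims.append(f["color"])
    near=np.hypot(C[:,0]-.57,C[:,1]-.15)<.16
    R=C[near&(col[:,2]>col[:,0]+60)&(col[:,2]>col[:,1]+60)]
    for k,Q in(("cap",R[R[:,2]>.19]),("ptr",R[R[:,2]<.125])):
        if len(Q): print(n,k,len(Q),Q.mean(0).round(4))
    Y=C[near&(col[:,2]>col[:,0]+60)&(col[:,1]>col[:,0]+60)&(C[:,2]>.185)]
    if len(Y): print(n,"yel",len(Y),np.round(cv2.minAreaRect(Y[:,:2].astype(np.float32)*1000)[0],1),cv2.minAreaRect(Y[:,:2].astype(np.float32)*1000)[1:],np.percentile(Y[:,2],[50,95]))
    J=C[near&(C[:,2]>.195)&(col.max(1)-col.min(1)<30)&(col.min(1)>150)];print("white cap",J.mean(0) if len(J) else 0)
    B=C[near&(col[:,0]>col[:,2]+40)&(C[:,2]>.163)&(C[:,2]<.18)];print("blue",np.percentile(B,[2,98],0).round(4))
a=ims[0][120:250,180:320];b=ims[1][170:340,180:370]
cv2.imwrite("pics/v3.png",np.hstack([cv2.resize(a,(385,358),interpolation=3),cv2.resize(b,(400,358),interpolation=3)]))
```

```text
t 15.03 pos [0.486  0.1489 0.1968] yaw 89.88 tilt [-0.0008 -0.0012] F [-5.2 -3.2  6.2] w 4.01 g 61.8
shift cm [ 0.06  0.   -0.02] tool rz -0.002
0.0850259761010843 -179.62218806101112
top yel 490 [631.1 147.1] ((177.4315185546875, 20.35067367553711), 89.61734771728516) [0.19706315 0.19997269]
white cap [0.53330753 0.08494162 0.22716265]
blue [[0.6061 0.09   0.165 ]
 [0.655  0.2029 0.1734]]
side cap 254 [0.4866 0.1553 0.1994]
side ptr 41 [0.4397 0.1513 0.1131]
side yel 495 [631.4 148.4] ((182.201904296875, 22.334117889404297), 89.39676666259766) [0.19549625 0.19745918]
white cap [0.43028788 0.1542133  0.33647078]
blue [[0.6058 0.0932 0.1651]
 [0.6178 0.208  0.1698]]
```

View pics/v3.png

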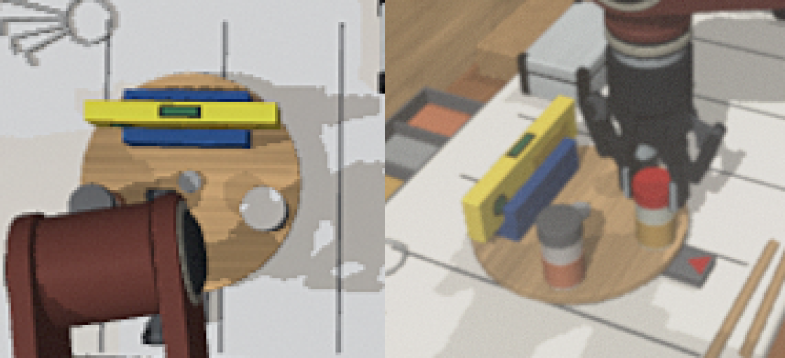

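The level is seated in the rack (crop (180,112)). The red jar is gripped and in line with the pointer (side crop (652,190) and (700,262)).

```bash
python3 -c "
from plant import *
print(job_done())"
```

```text
the job is handed in; nothing more can be done
None
```

The level is fully down in the rack and released, the red jar is in line with the pointer (within about 0.01 rad by measurement) and still gripped by its cap, and the job was handed in at about 15 s; no verdict was returned.

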